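# Press down the drying rack's drip-tray flap and tighten its thumbscrew

## Robot

A 6-joint arm with a two-finger parallel gripper is mounted at the origin on the work surface. World frame = base frame: x ahead of the robot, y to its left, z up, the work surface at z = 0. Lengths are in m, angles in rad, forces in N, time in s.
With the tool pointing down it reaches from about 0.3 to 0.825 m from the base axis. Payload 5.4 kg.
Tool frame: the origin (TCP) lies on the centre line of the jaws, within the pads' length; the fingertips stand ahead of it and the grasp point (between the pads) lies 3 mm ahead of it (tips_ahead is the z of the fingertips in the tool frame, in m); z points along the fingers, y is the direction in which the jaws open and shut (so a half turn about z gives the same grasp; the last joint's range is limited). The gripper opens to 92 mm and grips with 3 to 60 N. Pads are 20 mm wide; open, the fingers measure 128 mm over their backs; the gripper's body (75 mm by 189 mm) begins 69 mm behind the grasp point.
Start: joints at [-1.52, 0.158, 1.597, -0, 1.386, -0.21], TCP at [0.148, -0.556, 0.237] pointing down, gripper open.
Joint ranges: [-2.91, 2.91], [-0.94, 2.29], [0.18, 2.7], [-1.29, 4.43], [0.17, 2.64], [-3, 3]. Speed limits (rad/s): [2.57, 2.57, 3.14, 3.14, 3.14, 3.14].

## Interface

Orientations are given as a 3x3 rotation matrix whose columns are the frame's x, y, z axes.
In Python, from rig import goto, move_straight, move_joints, gripper_to, pause, ik, snapshot, IKError, hand_in, look_for, regions_of, get_time_s, get_qpos, get_joint_velocities, get_effort, get_position, get_tcp_rot, get_force, get_ft_torque, get_opening, tips_ahead gives the robot as it stands. Calls block until the motion is done:
- goto(position, orientation): joint-space move of the TCP to a pose.
- move_straight(position, rotation=None, max_speed=0.15, f_stop=None): straight line of the TCP; rotation=None keeps the orientation; max_speed is the mean speed in m/s. With f_stop (N) it stops when the force on the tool has changed by that much, and returns True; else False.
- move_joints(angles): joint-space move.
- gripper_to(opening, effort=None): finger opening in m; effort is the grip in N (None keeps the last); returns when the fingers have stopped.
- pause(seconds).
- ik(position, orientation): joint angles nearest the present ones, or None.
- snapshot(name): name is "scene" or "top" or "wrist"; returns a dict with "color" (480x640x3 uint8, blue, green, red), "range_z" (480x640 float32, m along the optical axis (not along the pixel's ray), 0 where there is no reading), "fx", "fy", "cx", "cy" (pixels), "k1" (the pictures are not rectified: a ray, as slopes to the right and down, at radius r is drawn at 1 + k1 r^2 times it, then the intrinsics apply), "rvec" (rotation vector, rad) and "tvec" (3), from world to camera coordinates, as OpenCV has them. Camera axes: x right, y down, z forward; pixel columns grow to the right and rows downward; lengths in m; the calibration is good to about 2 mm. A picture is of the moment at which its call begins.
A pose or a line that the arm cannot do raises IKError and nothing moves.
- hand_in(): hands the job in, once; it reports no verdict.
Trained networks look in a picture, given as the dict that the camera call returned (one of the last four; its "shot" number tells which), for a name from the list of things; names that differ only in an ending like _2 or _b are one class to them, and where a whole thing is asked for, a point or a joint stands for the part that bears it (a point fixed in the world has none). Each returns a list of dicts, best first, with "confidence" (0 to 1); they miss things now and then, are a little off and sometimes report something else, mostly with a low value. They report only what shows in the picture. A call takes as long as a camera call.
- look_for(name, picture): "pixel" ([column, row] in pixels, amid what is visible of it).
- regions_of(name, picture): "mask" (480x640 bool, what is visible of it) and "pixel" ([column, row] in pixels, amid what is visible of it).
Readings, each from a call of its own:
- get_time_s(): time.
- get_qpos(): joint angles.
- get_joint_velocities(): joint speeds.
- get_effort(): joint torques, N m.
- get_position(): TCP position.
- get_tcp_rot(): TCP orientation.
- get_force(): force on the tool from outside, world axes, zero at the start.
- get_ft_torque(): the same for the moment, N m.
- get_opening(): finger opening in m.
Only numpy, scipy, OpenCV 4.12 (cv2) and the standard library are available. Lean on these libraries where they do the work, as an engineer would, in place of code of your own. Each camera call takes 0.05 s, during which the arm holds its last target. There are 200 camera calls.

## Task

The drip-tray flap at the end of the white drying rack is standing half open and the steel thumbscrew that locks it is loose. Press the flap down flat with a fingertip, and only then tighten the thumbscrew: push its wings round clockwise, seen from above, with repeated fingertip strokes (about a full turn in all) until it comes to its stop. Do not pinch the wings, lift the flap higher or pull the screw up, leave the two bowls, the chopstick pot and the steel cup where they stand, and finish with the hand clear.

Things in the scene. Friction and masses are not known exactly. Their poses are not given: they have to be found in the camera images.
- rack: White plastic drying rack, fixed, 260 (x) by 340 (y) by 92 mm high, slatted walls. Origin: centre of its underside on the worktop; z up. At its -y end a rim lip (84 to 92 mm high) reaches to y = -180 mm; outside that end stand, side by side, the flap and a solid lug (66 mm in x, 74 mm in y, top at 40 mm, centred at x = -90, y = -207 mm) that carries the thumbscrew.
- flap (a joint): Drip-tray flap: white plate 150 mm wide (rack x -30 to 120), 5 mm thick, hinged along rack x at flap_hinge_mid, reaching 4 to 106 mm from the hinge line towards rack -y. Rad: 0 = flat (its stop, mid-plane 12 mm above the worktop), growing as the free edge rises; starts at 0.45 to 0.8. Stiff hinge (0.12 N m): it stays where it is left.
- flap_hinge_mid (a point): Middle of the flap's hinge line, 12 mm above the worktop, at rack x = 45, y = -174 mm. Does not move with the flap.
- flap_edge (a point): Point on the flap's upper face, midway across its width, 85 mm from the hinge line (21 mm short of the free edge); moves with the flap.
- screw_axis (a point): Point on the thumbscrew's vertical axis, mid-height of its wings (64 mm above the worktop), at rack x = -90, y = -208 mm. Two upright round ears, 28 mm across, 7 mm thick, centred 20 mm either side of the axis (68 mm over the tips), span heights 50 to 78 mm; hub 24 mm across, 62 mm high. The rim lip passes 28 mm from the axis on rack +y, above the wings: no room for a finger there.
- thumbscrew (a joint): Turn of the steel thumbscrew (vertical axis, on the lug), rad, growing clockwise seen from above. 7.854 = tight, at its hard stop, wings parallel to rack x; at value v the wings lie (7.854 - v) counterclockwise from rack x. Starts at 0 to 1.5. Friction 0.05 N m (2 to 3 N at the wings); it stays where it is left.
- stem (a joint): Lift of the thumbscrew out of the lug, m: 0 = seated, up to 0.02 if pulled up against a spring (10 N to start). It should stay down.
- push_faces: The two faces of the wings that are pushed to turn the screw clockwise. Origin on the screw's axis at the lug's top (42 mm above the worktop).
- back_faces: The opposite two faces of the wings. Force on these and on the push faces at once means the wing is being pinched. Origin as push_faces.
- bowl_a: Stoneware bowl, 110 mm across, 55 mm high, standing in the rack near the flap end; origin at the centre of its underside. Leave alone.
- bowl_b: The second, same bowl, further along the rack. Leave alone.
- chopstick_pot: White cylinder 72 mm across, 120 mm high, with bamboo chopsticks reaching 225 mm, in the rack towards the far (+y) end; origin at the centre of its underside. Leave alone.
- cup: Small stainless steel cup, 66 mm across, 75 mm high, on the worktop beyond the flap's free edge; origin at the centre of its underside. Leave alone.

How it is judged:
By the outcome, as a careful person would: the job done as asked, in the order asked, and still so for the second after the job is handed in, with the robot touching nothing.
It also fails if it takes over 72 s, if anything falls off the work surface, if the arm or the gripper's body presses on something with over 40 N, if the wrist force passes 120 N, or if a joint passes its speed limit or range.

## Working session

There is one attempt and no reset: what is moved stays moved. The work goes in short steps, each a Python script; the robot and the scene stay as the last script left them, time stands still between calls to the robot, and variables do not carry over. Pictures are saved under pics/ and viewed, about 8 in all and at most 12, crops included, and the job is handed in when it is done.

```bash
ls; mkdir -p pics
cat > h.py <<'E'
import numpy as np, cv2
from rig import *
def cloud(s):
    """world xyz for every pixel (nan when no range)"""
    h,w=s["range_z"].shape
    u,v=np.meshgrid(np.arange(w),np.arange(h))
    p=np.stack([(u-s["cx"])/s["fx"],(v-s["cy"])/s["fy"]],-1)
    q=p.copy()
    for _ in range(10): q=p/(1+s["k1"]*(q**2).sum(-1,keepdims=True))
    z=s["range_z"].astype(float); z=np.where(z>0,z,np.nan)
    c=np.dstack([q*z[...,None],z])
    R=cv2.Rodrigues(np.array(s["rvec"],float))[0]
    return (c-np.array(s["tvec"]).ravel())@R
def proj(s,P):
    R=cv2.Rodrigues(np.array(s["rvec"],float))[0]
    c=np.atleast_2d(P)@R.T+np.array(s["tvec"]).ravel()
    q=c[:,:2]/c[:,2:]; q=q*(1+s["k1"]*(q**2).sum(1,keepdims=True))
    return q*[s["fx"],s["fy"]]+[s["cx"],s["cy"]]
E
python3 - <<'E'
from h import *
t=snapshot("top"); s=snapshot("scene")
cv2.imwrite("pics/top.png",t["color"]); cv2.imwrite("pics/scene.png",s["color"])
print(get_time_s(),tips_ahead,get_opening(),get_tcp_rot(),get_force())
np.savez("top.npz",**t); np.savez("scene.npz",**s)
for n,S in(("top",t),("scene",s)):
    C=cloud(S)
    for k in ["rack","flap","thumbscrew","cup","bowl_a"]:
        for r in regions_of(k,S)[:2]:
            print(n,k,r["confidence"],r["pixel"],np.nanmedian(C[r["mask"]],0).round(4),r["mask"].sum())
E
```

```text
pics
0.1 0.022 0.0918812854775093 [[ 9.66184909e-01  2.57850172e-01 -1.06433307e-04]
 [ 2.57849989e-01 -9.66183540e-01  1.65864955e-03]
 [ 3.24848962e-04 -1.63000599e-03 -9.99998619e-01]] [ 0.06686066 -0.69348583  0.01416282]
top rack 0.6 [330.3, 265.1] [ 0.5327 -0.0644  0.0108] 30776
top rack 0.34 [255.9, 201.6] [0.6448 0.0678 0.0694] 16
top flap 0.89 [224.0, 263.1] [0.5267 0.1247 0.0502] 3806
top thumbscrew 0.54 [245.2, 191.2] [0.6567 0.0869 0.0649] 261
top cup 0.72 [137.2, 231.7] [0.592  0.2926 0.0389] 1292
top bowl_a 0.93 [310.5, 231.9] [ 0.5955 -0.0315  0.0308] 2923
top bowl_a 0.69 [366.8, 295.1] [ 0.4776 -0.1352  0.0305] 2999
scene rack 0.88 [344.5, 261.0] [0.5404 0.0075 0.0362] 25330
scene flap 0.67 [341.1, 323.5] [0.6699 0.1023 0.0698] 72
scene flap 0.56 [405.7, 286.0] [0.5321 0.1238 0.0502] 2724
scene thumbscrew 0.8 [331.9, 320.1] [0.6615 0.0833 0.0643] 395
scene thumbscrew 0.29 [344.8, 258.5] [0.539  0.0038 0.0354] 26012
scene cup 0.78 [469.5, 371.7] [0.575  0.2833 0.0477] 2346
scene bowl_a 0.98 [316.7, 197.7] [ 0.4627 -0.1458  0.0417] 2057
scene bowl_a 0.64 [308.4, 255.0] [ 0.5756 -0.046   0.0389] 2823
```

View pics/top.png

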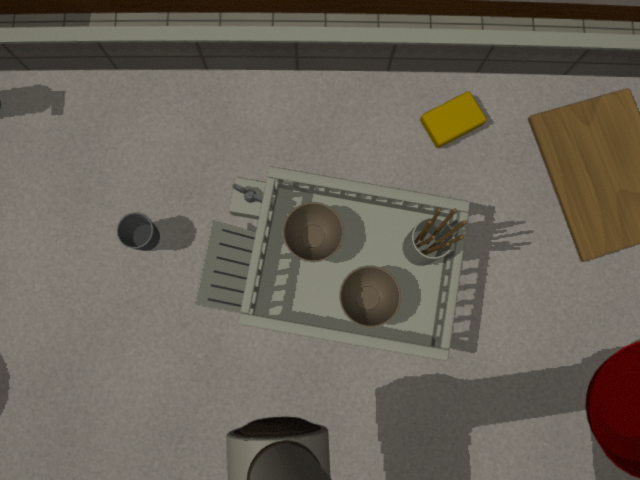

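View pics/scene.png

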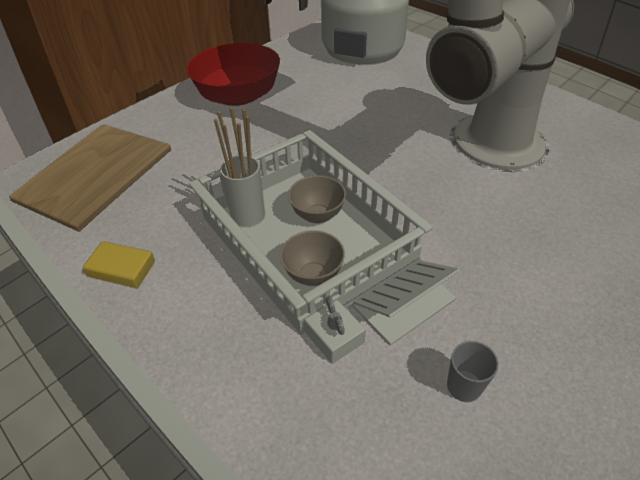

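Run:
```python
from h import *
for n in("top","scene"):
    S=dict(np.load(n+".npz")); C=cloud(S)
    m=(abs(C[...,2]-.092)<.006)&(C[...,0]>.25)&(C[...,0]<.85)&(abs(C[...,1])<.4)
    m=cv2.morphologyEx(m.astype(np.uint8),cv2.MORPH_OPEN,np.ones((2,2)))
    k,l,st,_=cv2.connectedComponentsWithStats(m)
    for i in np.argsort(-st[1:,4])[:4]+1:
        P=C[l==i]; r=cv2.minAreaRect(P[:,:2].astype(np.float32)*1000)
        print(n,st[i],r,np.nanmedian(P[:,2]))
```

```text
top [ 239  167  232  195 7245] ((541.4569702148438, -115.38839721679688), (388.3693542480469, 302.24090576171875), 80.37882995605469) 0.09245537343726126
top [458 225  11  14  94] ((581.9384765625, -290.7843933105469), (16.960927963256836, 97.56597137451172), 32.811134338378906) 0.09271884966031822
top [443 229   5   6  15] ((579.882568359375, -257.40875244140625), (7.502166748046875, 19.66316032409668), 68.58686828613281) 0.09352553771007723
top [448 239   2   3   6] ((563.2237548828125, -256.5190734863281), (2.2244930267333984, 25.803058624267578), 41.38276290893555) 0.10236685939753142
scene [ 190  131  244  180 5357] ((502.99151611328125, -144.24693298339844), (451.0633239746094, 328.55462646484375), 80.3735122680664) 0.09256612039260809
scene [225 183  37  15 177] ((549.3199462890625, -226.35009765625), (111.95976257324219, 51.36568069458008), 14.833162307739258) 0.08927729968904109
scene [238 170   5   5  20] ((565.3279418945312, -235.0736083984375), (59.556331634521484, 6.346687316894531), 63.547000885009766) 0.09057764194520548
scene [246 170   4   5  17] ((552.0728149414062, -231.3125), (43.97548294067383, 3.7801129817962646), 61.928470611572266) 0.0928801657549003
```

```bash
cat > fit.py <<'E'
from h import *
from scipy.optimize import minimize
def fit(n):
    S=dict(np.load(n+".npz")); C=cloud(S).reshape(-1,3)
    m=(abs(C[:,2]-.092)<.004)&(C[:,0]>.3)&(C[:,0]<.75)&(C[:,1]>-.36)&(C[:,1]<.2)
    P=C[m,:2]
    best=None
    def fr(p):
        c,s=np.cos(p[2]),np.sin(p[2]); d=P-p[:2]; return d@np.array([[c,-s],[s,c]])
    def cost(p):
        q=fr(p)
        # signed distance to outer rectangle x +-.130, y -.180...+.170
        d=np.maximum(abs(q[:,0])-.130,abs(q[:,1]+.005)-.175)
        # want points in band [-W,0]
        return np.mean(np.minimum(np.maximum(d,0)+np.maximum(-d-W,0),.01))
    for W in(.010,.012,.016,.02):
        best=min((minimize(cost,[.54+dx,-.11,t],method="Nelder-Mead",options=dict(xatol=1e-5,fatol=1e-8,maxiter=800)) for dx in(-.01,.01) for t in(np.pi-.17,np.pi-.1,np.pi+.1,np.pi+.17)),key=lambda r:r.fun)
        print(n,W,best.x.round(4),np.pi-best.x[2],best.fun,len(P))
        q=fr(best.x); 
        if W==.012:
            for k,b in((0,(-.135,.135)),(1,(-.185,.175))):
                o=1-k; sel=abs(q[:,o])<.1
                print(k,np.histogram(q[sel,k],np.r_[np.arange(b[0]-.005,b[0]+.025,.002)])[0],np.histogram(q[sel,k],np.arange(b[1]-.025,b[1]+.005,.002))[0])
    return best.x
if __name__=="__main__":
    for n in("top","scene"): fit(n)
E
python3 fit.py
```

```text
top 0.01 [ 0.5317 -0.111   2.9712] 0.17034957942343176 0.002014557202970121 7082
top 0.012 [ 0.5311 -0.1108  2.972 ] 0.16962900837053585 0.001998133231553113 7082
0 [107 114 126 104 127 115 117 120 140  64   0   0   0   0] [  0   0   0   0  87 136 134 134 135 136 138 139 137 137]
1 [  0   0  64 120 129 131 117 130 116 138  74   0   0   0] [  0   0   0   0  50 138 117 116 119 122 117 126  82   1]
top 0.016 [ 0.5312 -0.1107  2.9723] 0.16925063531098283 0.0019963910090544292 7082
top 0.02 [ 0.5312 -0.1107  2.9725] 0.1691326366933792 0.001989506564405378 7082
scene 0.01 [ 0.5358 -0.108   2.97  ] 0.17163109333228777 0.0019982084721244446 5393
scene 0.012 [ 0.5368 -0.1075  2.9715] 0.17013591295234054 0.0018965788983090637 5393
0 [  0  39 139 111 106 101 104 104 100 100  89  49   0   0] [  0   0   0   0   0   6  92 119  88  70  69  72  77  69]
1 [  0   0   0   8 213 157 138 117 121 119 117  83  11   0] [ 0  0  0  0  3 40 82 60 46 33 35 40 31 15]
scene 0.016 [ 0.5377 -0.1069  2.9724] 0.16920876406705343 0.0018431180008963719 5393
scene 0.02 [ 0.5377 -0.1069  2.9724] 0.1691834104260188 0.0018268603352155012 5393
```

```bash
sed -i 's/abs(q\[:,0\])-.130,abs(q\[:,1\]+.005)-.175/abs(q[:,0])-.140,abs(q[:,1])-.180/; s/(-.135,.135)/(-.14,.14)/; s/(-.185,.175)/(-.18,.18)/' fit.py; python3 fit.py
python3 - <<'E'
from h import *
for n in("top","scene"):
    S=dict(np.load(n+".npz")); C=cloud(S)
    x,y,t=.5335,-.1145,2.9721   # provisional
    c,s=np.cos(t),np.sin(t); R=np.array([[c,-s,0],[s,c,0],[0,0,1]])
    Q=(C-[x,y,0])@R
    m=(Q[...,0]>-.02)&(Q[...,0]<.11)&(Q[...,1]<-.19)&(Q[...,1]>-.27)&(Q[...,2]>.02)
    print(n,"flap",np.polyfit(Q[m][:,1],Q[m][:,2],1),m.sum())
    m=(np.hypot(Q[...,0]+.09,Q[...,1]+.208)<.045)&(Q[...,2]>.047)&(Q[...,2]<.081)
    P=Q[m]; w=P[:,:2]-[-.09,-.208]
    print(m.sum(),P.mean(0)); 
    u=np.linalg.svd(w-w.mean(0),full_matrices=0); print(u[2][0],u[1], w.min(0),w.max(0))
    b=proj(S,(np.array([-.09,-.208,.064])@R.T)+[x,y,0])[0]; print(b)
    I=S["color"]; X,Y=b.astype(int); cr=cv2.resize(I[Y-40:Y+40,X-50:X+50],None,fx=5,fy=5,interpolation=cv2.INTER_CUBIC); cv2.imwrite(f"pics/c_{n}.png",cr)
a=[cv2.imread(f"pics/c_{n}.png") for n in("top","scene")]
cv2.imwrite("pics/crop.png",cv2.resize(np.hstack(a),(800,320)))
E
```

```text
top 0.01 [ 0.5336 -0.1064  2.9703] 0.17130226696738005 0.0021057812970754633 7082
top 0.012 [ 0.5334 -0.1063  2.9706] 0.17101318747777183 0.0013322780417665385 7082
0 [  0   0  42 111 117 115 122 120 112 114 124 138  90   0] [  0   0  57 136 132 136 134 137 140 137 138 137  81   0]
1 [  0   0  74 124 133 126 116 126 128 134  58   0   0   0] [  0   0   0   0  69 130 117 117 114 126 116 128  68   0]
top 0.016 [ 0.5332 -0.1062  2.9709] 0.17072086834001654 0.00040984445174920437 7082
top 0.02 [ 0.5332 -0.1062  2.971 ] 0.1705731261433776 0.0001520540392618803 7082
scene 0.01 [ 0.5333 -0.1052  2.9696] 0.17196004431032197 0.0023763426798381524 5393
scene 0.012 [ 0.5342 -0.105   2.9703] 0.17133388676382744 0.0016095940963808516 5393
0 [  0   0  33 146 111 106  99 105 107  94 106  88  53   0] [  0   6  92 116  93  68  71  73  74  73  75  58  15   0]
1 [  0   0  97 204 146 122 123 126 108 107  47   1   0   0] [ 0  0  0 12 68 69 56 43 31 38 39 22  8  2]
scene 0.016 [ 0.5349 -0.1047  2.9725] 0.16912129394130648 0.0006215416011103888 5393
scene 0.02 [ 0.5345 -0.1044  2.9717] 0.16984571602628673 0.0003228624691071689 5393
top flap [-0.6600216  -0.10442767] 3266
262 [-0.08754303 -0.21222769  0.06647539]
[0.12968278 0.99155553] [0.327475   0.12312105] [-0.01919997 -0.04029203] [0.03131291 0.03589244]
[253.52298627 193.63183219]
scene flap [-0.64728483 -0.10133745] 2053
469 [-0.09179423 -0.21007629  0.06523305]
[-0.1156627  -0.99328855] [0.5053235  0.18664311] [-0.01853159 -0.04165033] [0.02108351 0.03596474]
[330.02041219 311.76032373]
```

View pics/crop.png

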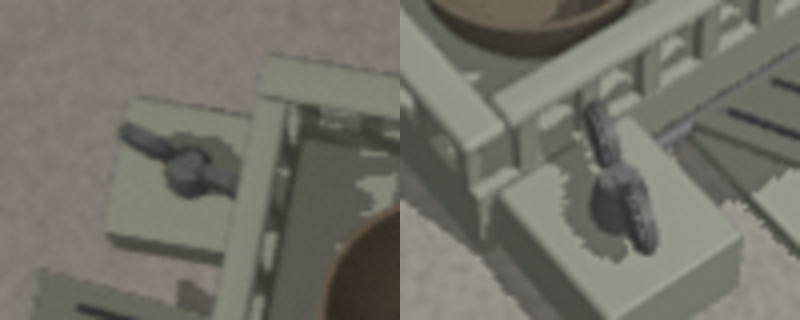

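```bash
cat >> h.py <<'E'
X0=np.array([.5338,-.1055,0]); TH=2.971
def rz(t): c,s=np.cos(t),np.sin(t); return np.array([[c,-s,0],[s,c,0],[0,0,1.]])
RR=rz(TH)
def w(x,y,z): return RR@[x,y,z]+X0            # rack -> world
def ori(a):                                    # tool down, tool y at rack angle a
    y=RR@[np.cos(a),np.sin(a),0]; z=np.array([0,0,-1.]); return np.c_[np.cross(y,z),y,z]
def measure(S,verbose=True):
    Q=(cloud(S)-X0)@RR
    m=(Q[...,0]>-.02)&(Q[...,0]<.11)&(Q[...,1]<-.195)&(Q[...,1]>-.262)
    f=np.polyfit(Q[m][:,1],Q[m][:,2],1)
    r=Q-[-.09,-.208,0]; m=(np.hypot(r[...,0],r[...,1])<.04)&(r[...,2]>.066)&(r[...,2]<.08)&(r[...,1]<.026)
    P=r[m][:,:2]
    ang=np.degrees(.5*np.arctan2(2*(P[:,0]*P[:,1]).mean(),(P[:,0]**2-P[:,1]**2).mean()))
    print("flap slope",np.arctan(-f[0]),"z at y=-.25",np.polyval(f,-.25),"| wing deg",ang,"offaxis mm",1e3*P.mean(0),len(P))
    return P
E
python3 - <<'E'
from h import *
for n in("top","scene"):
    P=measure(dict(np.load(n+".npz")))
    a=np.radians(69); u=np.array([np.cos(a),np.sin(a)]); print((P@u).min(),(P@u).max())
p=get_position(); move_straight([p[0],p[1],.38],max_speed=.25); gripper_to(0,10)
o=ori(0)
for f in (0,np.pi):
    q=ik(w(.045,-.256,.13),ori(f)); print(f,q)
print(get_time_s(),get_opening())
E
```

```text
flap slope 0.5811126592584955 z at y=-.25 0.06640382532955312 | wing deg 72.49132832297289 offaxis mm [ 0.26942311 -2.10668544] 114
-0.03248681707059993 0.02852899005076745
flap slope -0.015055843138942406 z at y=-.25 0.035371482744714335 | wing deg 72.50426608606071 offaxis mm [-1.85927319 -5.13498631] 175
-0.034414500049177586 0.027604935219537975
0 [ 6.42291733e-02  2.13116080e-01  1.75507574e+00 -4.44089210e-16
  1.17340083e+00 -2.90677083e+00]
3.141592653589793 [ 6.42291733e-02  2.13116080e-01  1.75507574e+00 -4.44089210e-16
  1.17340083e+00  2.34821827e-01]
2.6667 0.0005219331951359647
```

Run:
```python
from h import *
o=ori(np.pi)
goto(w(.045,-.256,.36),o); print(get_time_s())
move_straight(w(.045,-.256,.105),max_speed=.2)
hit=move_straight(w(.045,-.256,.022+.0115),max_speed=.05,f_stop=12)
print(hit,get_position(),get_force(),get_time_s())
move_straight(w(.045,-.256,.20),max_speed=.2)
goto(w(-.09,-.29,.20),o)
print(get_force(),get_time_s())
for n in("top","scene"):
    S=snapshot(n); measure(S); cv2.imwrite(f"pics/f_{n}.png",S["color"])
```

```text
5.5083
True [0.53260234 0.15446775 0.03678717] [-1.45547194  0.74911846  6.30441207] 8.2
[-0.26367937  0.14569476  0.02239237] 9.7833
flap slope -0.7178628472626141 z at y=-.25 0.4169486093338045 | wing deg 72.34873515909248 offaxis mm [-0.25042902 -3.40546512] 111
flap slope 1.0697699354742556 z at y=-.25 0.21153885366249742 | wing deg 72.42286774705197 offaxis mm [ -6.90410318 -21.36413463] 98
```

```bash
cat >> h.py <<'E'
TZ=.066+.022; R0=.024
def pose(adeg,off=0,z=TZ,r=R0):
    """finger behind (ccw of) a wing at rack angle adeg, clearance off (m)"""
    a=np.radians(adeg); u=np.array([np.cos(a),np.sin(a)]); n=np.array([-u[1],u[0]])
    p=np.array([-.09,-.208])+r*u+(.0135+off)*n
    return w(p[0],p[1],z),ori(a)
def stroke(a0,a1,step=15,f=None,r=R0):
    goto(*pose(a0,.007,.16,r)); move_straight(pose(a0,.007,r=r)[0],max_speed=.12)
    t=get_time_s(); F=0
    n=int(np.ceil(abs(a1-a0)/step))
    for a in np.linspace(a0,a1,n+1):
        p,o=pose(a,r=r)
        hit=move_straight(p,o,max_speed=.06,f_stop=f)
        F=max(F,np.linalg.norm(get_force()))
        if hit: print("hit at",a,get_force()); break
    print("stroke end",a,"maxF",F,"took",get_time_s()-t)
    return a
def leave(a,r=R0):
    p,o=pose(a,.008,r=r); move_straight(p,max_speed=.08); p[2]=.16; move_straight(p,max_speed=.2)
E
python3 - <<'E'
from h import *
for a in(-30,-108,-180,-210): print(a,np.round(ik(*pose(a,.007)),2))
a=stroke(-108,-150,f=15); leave(a)
print(get_time_s(),get_force())
S=snapshot("wrist"); cv2.imwrite("pics/w1.png",S["color"])
for n in("top","scene"): measure(snapshot(n))
E
```

```text
-30 [-0.06  0.45  1.55 -0.    1.15 -2.51]
-108 [-0.01  0.52  1.45 -0.    1.17 -1.09]
-180 [-0.03  0.59  1.35 -0.    1.2   0.14]
-210 [-0.05  0.59  1.34 -0.    1.21  0.64]
stroke end -150.0 maxF 1.4774480094805653 took 1.441600000000001
14.0417 [ 0.01526934 -0.37725599 -0.22450325]
flap slope 0.8025699244074254 z at y=-.25 0.4406203365121509 | wing deg 29.175779097516653 offaxis mm [9.95192598 7.53110905] 29
flap slope -1.2625645765556768 z at y=-.25 0.1193881455281588 | wing deg 33.03229809440046 offaxis mm [-20.2502658  -13.39476871] 85
```

View pics/w1.png

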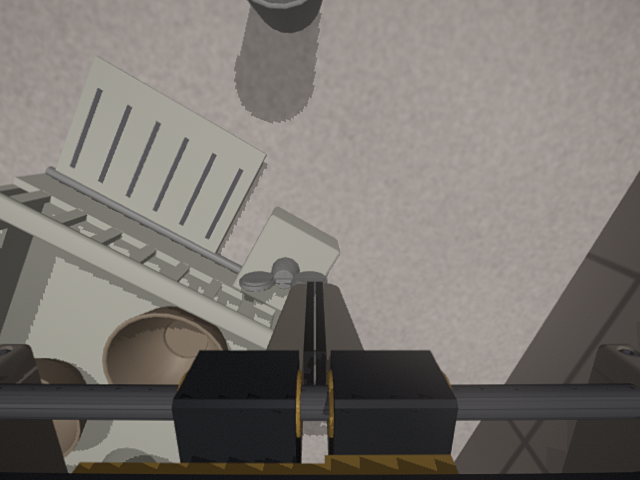

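Run:
```python
from h import *
a=stroke(-148,-210,f=15); leave(a)
a=stroke(-28,-210,f=15); leave(a)
p,o=pose(-110,.06,.16); goto(p,o)
print(get_time_s(),get_force())
S=snapshot("wrist"); cv2.imwrite("pics/w2.png",S["color"]); measure(S); measure(snapshot("scene"))
```

```text
stroke end -210.0 maxF 1.9137570147212934 took 2.099999999999998
stroke end -210.0 maxF 2.197886034233046 took 5.3584
29.0667 [ 0.61523882 -0.24063918 -0.2135997 ]
flap slope 0.9125011287629726 z at y=-.25 0.18599901101932925 | wing deg nan offaxis mm [nan nan] 0
flap slope -1.3367329985190257 z at y=-.25 0.14736903955969627 | wing deg -29.456188957373474 offaxis mm [-1.03556212 -1.28003382] 252h.py:31: RuntimeWarning: Mean of empty slice.
  ang=np.degrees(.5*np.arctan2(2*(P[:,0]*P[:,1]).mean(),(P[:,0]**2-P[:,1]**2).mean()))
  ret = ret.dtype.type(ret / rcount)
h.py:32: RuntimeWarning: Mean of empty slice.
  print("flap slope",np.arctan(-f[0]),"z at y=-.25",np.polyval(f,-.25),"| wing deg",ang,"offaxis mm",1e3*P.mean(0),len(P))
  ret = um.true_divide(
```

View pics/w2.png

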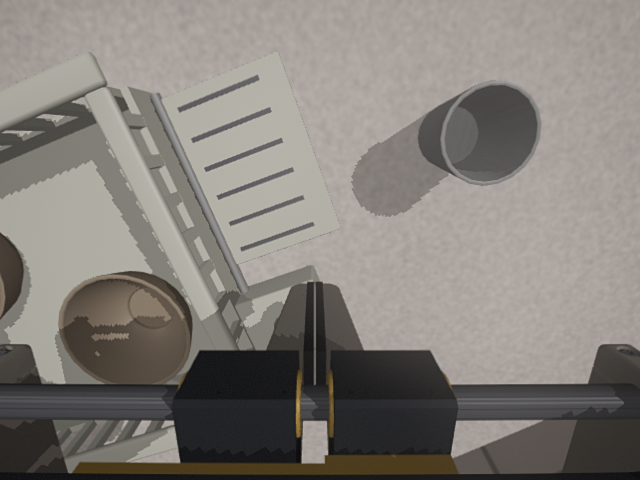

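Run:
```python
from h import *
a=stroke(-28,-168,f=15); print(get_force())
f0=get_force()
for a in np.arange(-172,-198,-4):
    p,o=pose(a); hit=move_straight(p,o,max_speed=.03,f_stop=9)
    F=get_force()-f0; print(a,hit,F.round(2))
    if hit or np.linalg.norm(F)>9: break
p,o=pose(a,.015); move_straight(p,max_speed=.08); p[2]=.2; move_straight(p,max_speed=.2)
goto(w(-.09,-.40,.32),ori(np.radians(a)))
print(get_time_s(),get_force())
S=snapshot("scene"); measure(S); T=snapshot("top"); measure(T)
b=proj(S,w(-.03,-.22,.05))[0].astype(int)
c=[cv2.resize(i,(400,300)) for i in(S["color"],T["color"])]
d=cv2.resize(S["color"][b[1]-60:b[1]+60,b[0]-80:b[0]+80],(400,300),interpolation=cv2.INTER_CUBIC)
e=cv2.resize(T["color"][150:330,180:420],(400,300))
cv2.imwrite("pics/end.png",np.vstack([np.hstack(c),np.hstack([d,e])]))
```

```text
stroke end -168.0 maxF 2.249635852781499 took 4.1834000000000024
[-0.0772833   1.16308052 -1.13240874]
-172 False [0.68 0.76 0.68]
-176 False [ 0.03  0.4  -0.01]
-180 False [ 0.59 -0.58  0.66]
-184 False [1.12 3.64 1.25]
-188 False [2.28 8.23 0.77]
-192 False [ 3.33 11.82  0.5 ]
38.8583 [ 0.45134318 -1.00183661 -0.55073071]
flap slope -0.010376292030372396 z at y=-.25 0.015536054618431423 | wing deg -0.30347084045792816 offaxis mm [-1.26494929 -1.47120384] 229
flap slope -0.000184925162903441 z at y=-.25 0.015527977013770474 | wing deg 0.35722980220752876 offaxis mm [1.30694176 0.9334797 ] 130
```

View pics/end.png

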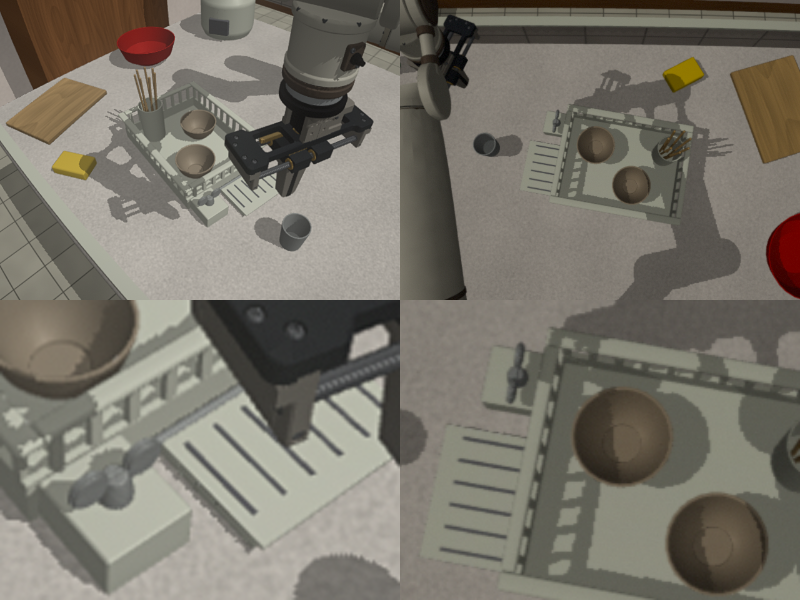

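```bash
python3 -c "
from rig import *
print(get_joint_velocities(),get_force(),get_time_s()); hand_in()"
```

```text
[-0.00283119 -0.00397894 -0.00475075  0.00495297  0.00184397  0.00065454] [-0.70132732  0.01863574 -0.22314469] 38.9583
the job is handed in; nothing more can be done
```

I pressed the flap flat with the closed fingertips. I then turned the thumbscrew clockwise in four strokes (about 432° in all) until it reached its stop, moved the hand clear and handed the job in at 39 s.

**Final checks:**
- **Flap:** both cameras show it flat (slope within 0.01 rad, top about 15.5 mm above the worktop).
- **Thumbscrew:** the wings are within 0.4° of rack x. Force stayed around 2 N during the turning strokes and rose to about 12 N at the stop.
- **Other objects:** the bowls, pot and cup look unmoved in the last pictures; I didn't measure their positions.
- **Stem:** I didn't measure its lift separately. The hand backed off the wing before each upward move.

Several mid-job flap readings, and one wing reading, were unusable because the hand blocked the camera. The last pictures were clear.

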